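# Swing the slicing guide round its peg to the straight-cut stop

## Robot

A 7-joint arm with a two-finger parallel gripper is mounted at the origin on a cart in front of the work surface, level with it; the furniture and walls round the work are solid. World frame = base frame: x ahead of the robot, y to its left, z up, the work surface at z = 0. Lengths are in m, angles in rad, forces in N, time in s.
With the tool pointing down it reaches from about 0.425 to 0.875 m from the base axis. Payload 4.7 kg.
Tool frame: the origin (TCP) lies at the very end of the fingers, on their centre line; the grasp point (between the pads) lies 19 mm behind it (grip_point_offset is the distance from the TCP to the grasp point, in m); x points along the fingers, z is the direction in which the jaws open and shut, and the axes are right-handed (so a half turn about x gives the same grasp; the last joint's range is limited). The gripper opens to 87 mm and grips with 3 to 60 N. Pads are 19 mm wide; open, the fingers measure 117 mm over their backs; the gripper's body (75 mm by 190 mm) begins 51 mm behind the grasp point.
Start: joints at [-1.131, 0.321, -0.07, 1.45, 0.023, 1.371, -0.057], TCP at [0.269, 0.592, 0.223] pointing down, gripper open.
Joint ranges: [-2.86, 2.86], [-0.3, 2.09], [-1.38, 1.24], [0.06, 2.45], [-1.56, 4.7], [0.09, 2.05], [-2.69, 2.69]. Speed limits (rad/s): [2.57, 2.57, 3.14, 3.14, 3.14, 3.14, 3.14].

## Interface

Orientations are given as a rotation vector (axis times angle).
In Python, from bench import get_state, get_image, calibration, close_job, grip_point_offset gives the robot as it stands.
- The arm moves only by the tool play_rows, never from a script. Its argument "targets" is a list of rows, each an object with "claw": the closure, from 0 (fully open) to 1 (shut); "linear": the shift along the tool's x, y, z as a fraction of full scale, a list of three; "rotation": the turn, a rotation vector about the tool's x, y, z as a fraction of full scale, a list of three. In form: [{"claw": claw, "linear": [x, y, z], "rotation": [wx, wy, wz]}, ...]. A call has 1 to 10 rows; each row shifts and turns the pose as measured when the row begins, along the tool's axes as they then stand; what a row does not reach is not made up. Full scale, the value 1, is 2.5 cm for a shift and 90 degrees for a turn. A row lasts 1/12 s, in which the tool goes at most 41.7 mm and 7.16 degrees, less where a joint would pass 70% of its speed; a pose out of reach is approached as far as the arm can. A call with a number of a shift or a turn outside -1 to 1 is refused whole. A call with a gripper value outside its range is refused whole. The fingers move at their own pace and stop on an object; "newtons" is the grip in N (left out, the last holds). Time passes only in rows, so rows that do not move let the fingers close. It gives the time, the measured TCP pose, the force and the opening at its end, in the units of the state.
- get_state(): the state, without advancing time (a new reading comes with each control period).
- get_image(name): name is "scene" or "top"; returns the picture (400x640x3 uint8, blue, green, red); there is no depth.
- calibration(name): a dict with "fx", "fy", "cx", "cy" (pixels), "rvec" (rotation vector, rad) and "tvec" (3), from world to camera coordinates, as OpenCV has them. Camera axes: x right, y down, z forward; pixel columns grow to the right and rows downward; lengths in m; the calibration is good to about 2 mm. A picture is of the moment at which its call begins. calibration takes no time and is no camera call.
- close_job(): hands the job in, once; it reports no verdict.
The state is a dict: "time": time; "joint_positions": joint angles; "qd": joint speeds; "joint_torque": joint torques, N m; "position": TCP position; "tool_rot": TCP orientation; "ft_force": force on the tool from outside, world axes, zero at the start; "torque": the same for the moment, N m; "grip_width": opening from 0.0 (shut) to 1.0 (fully open).
Only numpy, scipy, OpenCV 4.12 (cv2) and the standard library are available. Lean on these libraries where they do the work, as an engineer would, in place of code of your own. Each camera call takes 0.05 s, during which the arm holds its last target. There are 200 camera calls.

## Task

The dark wooden slicing guide on the chopping board is set for slanted cuts. Push it round its steel peg, keeping its notch on the peg and the bar flat on the board, until it lies flat against the longer stop block, straight across the board, and leave it there. Do not disturb the spice jar or the tumbler.

Things in the scene. Friction and masses are not known exactly. Their poses are not given: they have to be found in the camera images.
- board: Fixed light wooden chopping board, 200 (x) x 300 (y) x 21 mm; origin at the centre of its underside, z up. On it: a steel peg and two brown wooden stop blocks, 12 wide, 20 mm high. The longer (60 mm) lies parallel to the board's x; the shorter (30 mm), slanted, is centred near x +77, y -51 mm in the board's frame.
- peg (a point): Axis of the fixed upright steel pivot peg (16 mm diameter, 38 mm high above the board's top), at x +75, y +20 mm in the board's frame, 12 mm above the board's top.
- stop_face (a point): Middle of the working face of the longer stop block, 12 mm above the board's top; the face is parallel to the board's x, looks to the board's -y and runs 30 mm either side. It lies 95 mm from the peg along the board's -x and 20 mm (half the guide's width) to +y, so the guide is straight when flat against it.
- guide: Loose dark wooden bar, 190 x 40 x 24 mm, 0.22 kg, flat on the board. One end has an open notch 20 mm wide, 30 deep, round the peg (2 mm play each side). Origin: underside, on the peg's axis; the notch's closed end is 12 mm from it. The bar runs 172 mm along its -x to its free end; z up. Straight = x along the board's x. Starts 0.45 to 1.0 rad anticlockwise from that, free end off to the board's -y.
- guide_notch (a point): The guide's origin raised to half its height (12 mm above its underside). The notch is open at the end away from the bar (fork tips 18 mm beyond this point), so the guide is held only by friction and the peg: pulled along its length it comes off the peg.
- guide_end (a point): Centre of the guide's plain free end, 172 mm from the notch point along the bar, half-way up.
- spice_jar: Bystander: loose upright spice jar, 43 mm diameter, 96 mm high, standing on the board beyond the longer stop block (board's +y side); origin at the centre of its base.
- tumbler: Bystander: loose upright glass tumbler, 84 mm diameter, 89 mm high, standing on the worktop beside the board's -y end; origin at the centre of its base.
Mind the look-alikes: they are no part of the job. Several things have the shape of the guide; the one meant has the colours described above.

How it is judged:
By the outcome, as a careful person would: the job done as asked, in the order asked, and still so for the second after the job is handed in, with the robot touching nothing.
It also fails if it takes over 35 s, if anything falls off the work surface, if the arm or the gripper's body presses on something with over 40 N, if the wrist force passes 120 N, or if a joint passes its speed limit or range.

## Working session

There is one attempt and no reset: what is moved stays moved. The work goes in short steps, Python scripts to look and compute and a tool call to move; the robot and the scene stay as the last step left them, time stands still between calls to the robot, and variables do not carry over. Pictures are saved under pics/ and viewed, about 8 in all and at most 12, crops included, and the job is handed in when it is done.

Besides the shell and the picture viewer there is one more tool, called after "Emit:" in YAML: its name, and indented under it one key for each argument. play_rows: Moves the arm, as the interface text tells. Shift numbers are shares of 2.5 cm and turn numbers shares of 90 degrees, none past 1 either way. Its arguments: {"type":"object","properties":{"targets":{"type":"array"},"newtons":{"type":"number"}},"required":["targets"]}

```bash
mkdir -p pics; cat > h.py <<'E'
import numpy as np, cv2
from bench import *
def cam(n):
    c=calibration(n);K=np.array([[c['fx'],0,c['cx']],[0,c['fy'],c['cy']],[0,0,1.]]);return K,np.array(c['rvec'],float),np.array(c['tvec'],float)
def proj(n,P):
    K,r,t=cam(n);return cv2.projectPoints(np.atleast_2d(np.array(P,float)),r,t,K,None)[0][:,0]
def back(n,uv,z):
    K,r,t=cam(n);R=cv2.Rodrigues(r)[0];C=-R.T@t
    o=[]
    for u in np.atleast_2d(uv):
        d=R.T@np.linalg.solve(K,[u[0],u[1],1]);o.append(C+d*(z-C[2])/d[2])
    return np.array(o)
E
python3 - <<'E'
from h import *
for n in('scene','top'):
    cv2.imwrite(f'pics/{n}0.png',get_image(n)); K,r,t=cam(n);print(n,K[0,0],-cv2.Rodrigues(r)[0].T@t)
s=get_state();print(s,grip_point_offset)
E
```

```text
scene 376.1653829004284 [ 0.00671544 -0.52910038  0.50460389]
top 495.57627554847426 [0.36099411 0.01840873 1.04872446]
{'time': 0.1, 'joint_positions': array([-1.13091941,  0.32174464, -0.07006945,  1.45154079,  0.0226143 ,
        1.37080615, -0.05688068]), 'qd': array([ 1.68172521e-05, -1.47284479e-03,  4.82546326e-04, -1.39322438e-03,
       -1.96771693e-05,  4.84616811e-05,  7.75513888e-04]), 'joint_torque': array([ 3.39234011e-04, -4.92573774e+01, -4.05430589e-01, -3.13396060e+01,
       -6.41574268e-02,  3.95686948e-02,  5.07098014e-05]), 'position': array([0.26832279, 0.59149235, 0.22157966]), 'tool_rot': array([-0.89115508,  1.38245209,  0.88947909]), 'ft_force': array([ 1.27699987, -0.0378657 , -0.13046179]), 'torque': array([0.06889361, 0.05478228, 0.05662351]), 'grip_width': 1.0030781061070788} 0.0187
```

View pics/scene0.png

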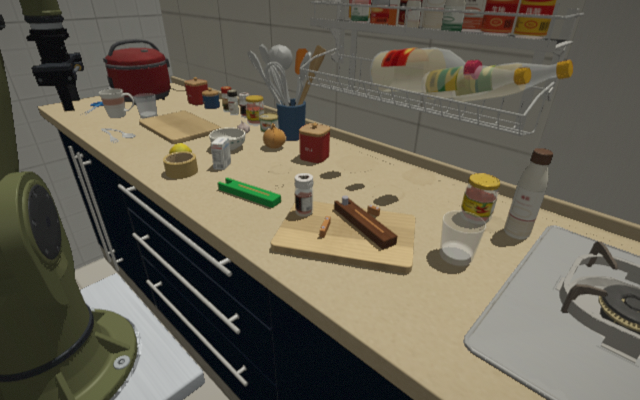

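View pics/top0.png

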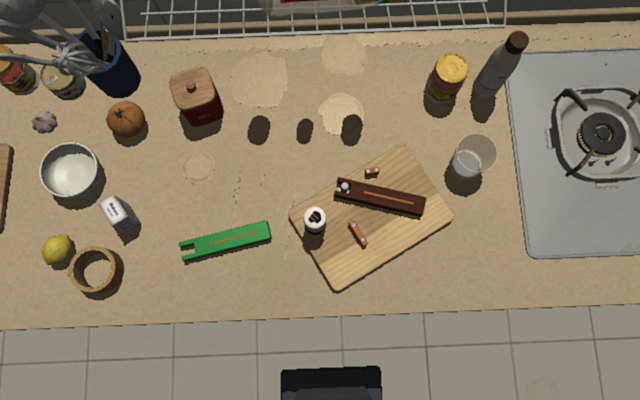

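The dark brown bar with the peg in its notch, at top (380,196), lies on the board and fits the description. The green bar at (225,240) is the look-alike and lies off the board. The jar is at (315,218) and the tumbler near (470,165). Next is an enlarged crop to confirm and measure.

```bash
python3 - <<'E'
from h import *
im=cv2.imread('pics/top0.png')[125:300,280:505]
im=cv2.resize(im,None,fx=3.5,fy=3.4286,interpolation=cv2.INTER_CUBIC)
cv2.imwrite('pics/c0.png',im);print(im.shape)
print(back('top',[[404,145],[453,214],[337,291],[289,215]],.021))
E
```

```text
(600, 788, 3)
[[ 0.71172446 -0.1732128   0.021     ]
 [ 0.55451987 -0.26507316  0.021     ]
 [ 0.40417262 -0.01247783  0.021     ]
 [ 0.56677982  0.0813561   0.021     ]]
```

View pics/c0.png

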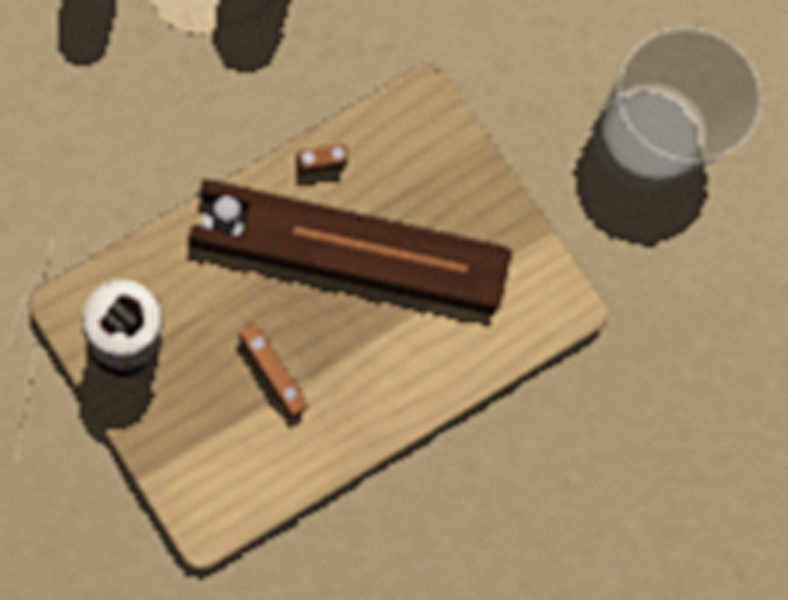

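```bash
cat >> h.py <<'E'
c2f=lambda p:np.array(p,float)/[3.5,3.4286]+[280-.36,125-.36]
def T(q,P):
    P=np.atleast_2d(P);c,s=np.cos(q[2]),np.sin(q[2]);return np.array(q[:2])+P@np.array([[c,s],[-s,c]])
E
python3 - <<'E'
from h import *
from scipy.optimize import least_squares
b=lambda p,z:back('top',c2f(p),z)[:,:2]
peg=b([[227,207]],.059); st=b([[253,325],[305,405],[293,413],[240,337]],.041)
# stop: face y=40 => centre x -20,y 46 ; x+-30,y 40..52
sm=np.array([[10,40],[-50,40],[-50,52],[10,52]])/1e3
E={'+x':b([[70,275],[235,175],[400,78]],.021),'-y':b([[455,95],[525,190],[597,290]],.021),'-x':b([[580,338],[400,450],[235,555]],.021),'+y':b([[45,330],[110,432],[175,540]],.021)}
def inv(q,P):
    c,s=np.cos(q[2]),np.sin(q[2]);return (P-q[:2])@np.array([[c,-s],[s,c]])
def f(q):
    r=[(inv(q,peg)-[.075,.02]).ravel(),(inv(q,st)-sm).ravel()]
    for k,P in E.items():
        a='xy'.index(k[1]);r.append(inv(q,P)[:,a]-(1 if k[0]=='+' else -1)*(.1,.15)[a])
    return np.concatenate(r)
s=least_squares(f,[.56,-.09,.52],loss='soft_l1',f_scale=.003);q=s.x;print(q,np.round(f(q)*1e3,1))
g=b([[203,181],[511,248],[497,306],[190,237]],.045);gm=np.array([[18,-20],[-172,-20],[-172,20],[18,20]])/1e3
s=least_squares(lambda p:(T(p,gm)-g).ravel(),[.6,-.05,q[2]+.7]);p=s.x
P=T(q,[.075,.02])[0];print('guide',p,'peg fit',P,'seen',peg,'rel',p[2]-q[2],np.round(s.fun*1e3,1))
np.save('q.npy',np.r_[q,p])
print('jar top',b([[122,317]],.117),inv(q,b([[122,317]],.117)),'tumbler base',b([[655,135]],.0),'rim',b([[688,95]],.089))
print('jaw dirs',cv2.Rodrigues(get_state()['tool_rot'])[0])
E
```

```text
[ 0.56037788 -0.09095538  0.51615094] [ 1.2 -1.3 -0.4  2.   2.6  2.4  2.3 -1.  -2.5  0.5 -2.5 -1.4 -1.9  2.7
  1.2  0.5  1.3  1.2 -0.1 -3.  -3.2 -1.4]
guide [ 0.61626816 -0.03533665  1.29929835] peg fit [ 0.61573656 -0.03654566] seen [[ 0.61740638 -0.03703614]] rel 0.7831474041304141 [ 2.3  0.9  1.1 -1.3 -2.  -1.9 -1.3  2.2]
jar top [[0.54143558 0.0268097 ]] [[0.04164672 0.11177197]] tumbler base [[ 0.66918003 -0.31199671]] rim [[ 0.6667841  -0.30555277]]
jaw dirs [[-6.03845489e-04 -9.10732720e-01  4.12995821e-01]
 [-1.60252538e-03  4.12996248e-01  9.10731317e-01]
 [-9.99998534e-01 -1.11895289e-04 -1.70885822e-03]]
```

Emit:
play_rows:
  targets:
    - {"claw": 1, "linear": [0, -0.5, -0.4], "rotation": [0, 0, 0]}
    - {"claw": 1, "linear": [0, -0.95, -0.8], "rotation": [0, 0, 0]}
    - {"claw": 1, "linear": [0, -0.95, -0.8], "rotation": [0, 0, 0]}
    - {"claw": 1, "linear": [0, -0.95, -0.8], "rotation": [0, 0, 0]}
    - {"claw": 1, "linear": [0, -0.95, -0.8], "rotation": [0, 0, 0]}
    - {"claw": 1, "linear": [0, -0.95, -0.8], "rotation": [0, 0, 0]}
    - {"claw": 1, "linear": [0, -0.95, -0.8], "rotation": [0, 0, 0]}
    - {"claw": 1, "linear": [0, -0.95, -0.8], "rotation": [0, 0, 0]}
    - {"claw": 1, "linear": [0, -0.95, -0.8], "rotation": [0, 0, 0]}
    - {"claw": 1, "linear": [0, -0.95, -0.8], "rotation": [0, 0, 0]}
  newtons: 20

```text
time: 0.93
position: [0.393, 0.3195, 0.2142]
tool_rot: [-0.904, 1.388, 0.905]
ft_force: [0.4, 0.3, 0.8]
grip_width: 0.327
```

```bash
cat >> h.py <<'E'
def need(th,r,off,z):
    """row-sum (fractions) to bring TCP to radius r along the bar at heading th, offset off from its axis on -y side"""
    q=np.load('q.npy');P=T(q[:3],[.075,.02])[0]
    t=np.r_[P-r*np.array([np.cos(th),np.sin(th)])+off*np.array([np.sin(th),-np.cos(th)]),z]
    s=get_state();R=cv2.Rodrigues(s['tool_rot'])[0]
    yaw=np.arctan2(R[1,2],R[0,2]);zt=np.array([np.cos(th),np.sin(th),0]);xt=np.array([0,0,-1.])
    Rt=np.c_[xt,np.cross(zt,xt),zt]
    d=R.T@(t-s['position']);w=cv2.Rodrigues(R.T@Rt)[0].ravel()
    print('t',round(s['time'],2),'tgt',t.round(4),'lin',(d/.025).round(2),'rot',(w/(np.pi/2)).round(3),'yaw',yaw.round(3),'F',s['ft_force'].round(1),'pos',s['position'].round(4),'j',s['joint_positions'].round(2))
E
python3 -c "
from h import *
need(1.30,.10,.042,.2)"
```

```text
t 0.93 tgt [ 0.6295 -0.1441  0.2   ] lin [  0.58 -16.06 -13.25] rot [-0.088 -0.006 -0.005] yaw 1.162 F [0.4 0.3 0.8] pos [0.393  0.3195 0.2142] j [-0.83  0.03  0.1   1.81 -0.01  1.32  0.43]
```

Emit:
play_rows:
  targets:
    - {"claw": 1, "linear": [0, -0.95, -0.78], "rotation": [-0.005, 0, 0]}
    - {"claw": 1, "linear": [0, -0.95, -0.78], "rotation": [-0.005, 0, 0]}
    - {"claw": 1, "linear": [0, -0.95, -0.78], "rotation": [-0.005, 0, 0]}
    - {"claw": 1, "linear": [0, -0.95, -0.78], "rotation": [-0.005, 0, 0]}
    - {"claw": 1, "linear": [0, -0.95, -0.78], "rotation": [-0.005, 0, 0]}
    - {"claw": 1, "linear": [0, -0.95, -0.78], "rotation": [-0.005, 0, 0]}
    - {"claw": 1, "linear": [0, -0.95, -0.78], "rotation": [-0.005, 0, 0]}
    - {"claw": 1, "linear": [0, -0.95, -0.78], "rotation": [-0.005, 0, 0]}
    - {"claw": 1, "linear": [0, -0.95, -0.78], "rotation": [-0.005, 0, 0]}
    - {"claw": 1, "linear": [0, -0.95, -0.78], "rotation": [-0.005, 0, 0]}

```text
time: 1.77
position: [0.5452, 0.0352, 0.2115]
tool_rot: [-0.965, 1.363, 0.971]
ft_force: [1.2, 0.3, 0.3]
grip_width: 0.006
```

```bash
python3 -c "
from h import *
need(1.30,.10,.042,.2)"
```

```text
t 1.77 tgt [ 0.6295 -0.1441  0.2   ] lin [ 0.46 -5.5  -5.71] rot [-0.035 -0.007 -0.008] yaw 1.245 F [1.2 0.3 0.3] pos [0.5452 0.0352 0.2115] j [-0.5   0.12  0.41  1.73 -0.04  1.32  1.17]
```

Emit:
play_rows:
  targets:
    - {"claw": 1, "linear": [0.05, -0.75, -0.78], "rotation": [-0.004, -0.001, -0.001]}
    - {"claw": 1, "linear": [0.05, -0.75, -0.78], "rotation": [-0.004, -0.001, -0.001]}
    - {"claw": 1, "linear": [0.05, -0.75, -0.78], "rotation": [-0.004, -0.001, -0.001]}
    - {"claw": 1, "linear": [0.05, -0.75, -0.78], "rotation": [-0.004, -0.001, -0.001]}
    - {"claw": 1, "linear": [0.05, -0.75, -0.78], "rotation": [-0.004, -0.001, -0.001]}
    - {"claw": 1, "linear": [0.05, -0.75, -0.78], "rotation": [-0.004, -0.001, -0.001]}
    - {"claw": 1, "linear": [0.05, -0.75, -0.78], "rotation": [-0.004, -0.001, -0.001]}
    - {"claw": 1, "linear": [0, -0.2, -0.2], "rotation": [0, 0, 0]}
    - {"claw": 1, "linear": [0, 0, 0], "rotation": [0, 0, 0]}

```text
time: 2.52
position: [0.6342, -0.1581, 0.1975]
tool_rot: [-0.995, 1.34, 0.996]
ft_force: [-0.3, 0.7, 0.6]
grip_width: 0.007
```

```bash
python3 -c "
from h import *
need(1.30,.10,.042,.034)"
```

```text
t 2.52 tgt [ 0.6295 -0.1441  0.034 ] lin [6.54 0.31 0.52] rot [-0.011 -0.004 -0.004] yaw 1.282 F [-0.3  0.7  0.6] pos [ 0.6342 -0.1581  0.1975] j [-0.2   0.37  0.53  1.49 -0.18  1.34  1.62]
```

Emit:
play_rows:
  targets:
    - {"claw": 1, "linear": [0.3, 0.1, 0.25], "rotation": [-0.005, -0.002, -0.002]}
    - {"claw": 1, "linear": [0.8, 0.1, 0.25], "rotation": [-0.005, -0.002, -0.002]}
    - {"claw": 1, "linear": [0.8, 0, 0], "rotation": [0, 0, 0]}
    - {"claw": 1, "linear": [0.8, 0, 0], "rotation": [0, 0, 0]}
    - {"claw": 1, "linear": [0.8, 0, 0], "rotation": [0, 0, 0]}
    - {"claw": 1, "linear": [0.8, 0, 0], "rotation": [0, 0, 0]}
    - {"claw": 1, "linear": [0.5, 0, 0], "rotation": [0, 0, 0]}
    - {"claw": 1, "linear": [0, 0, 0], "rotation": [0, 0, 0]}

```text
time: 3.18
position: [0.6298, -0.126, 0.0699]
tool_rot: [-1.009, 1.313, 1.025]
ft_force: [-0.4, 0.9, -0.3]
grip_width: 0.009
```

```bash
python3 -c "
from h import *
need(1.30,.10,.042,.034)
cv2.imwrite('pics/s1.png',np.vstack([cv2.resize(get_image('top')[120:300,260:520],None,fx=2,fy=2),cv2.resize(get_image('scene')[150:270,250:510],None,fx=2,fy=2)]))"
```

```text
t 3.18 tgt [ 0.6295 -0.1441  0.034 ] lin [ 1.43 -0.18 -0.72] rot [ 0.009  0.007 -0.002] yaw 1.314 F [-0.4  0.9 -0.3] pos [ 0.6298 -0.126   0.0699] j [-0.21  0.45  0.48  1.66 -0.24  1.1   1.65]
```

View pics/s1.png

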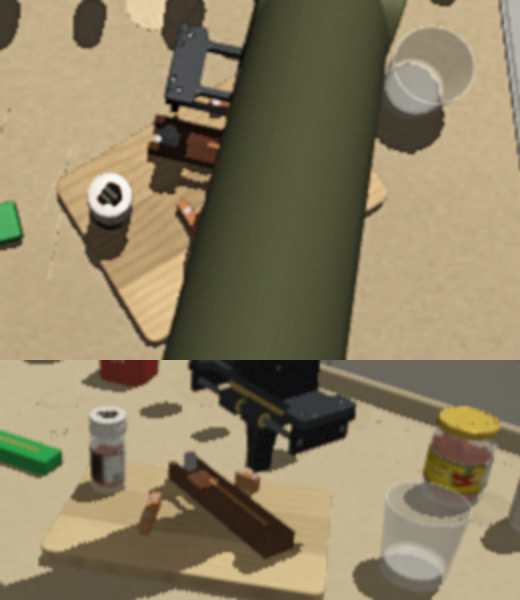

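The closed fingers are behind the guide, on its far side, and clear of the tumbler. I'll shift outward along the bar, then lower.

Emit:
play_rows:
  targets:
    - {"claw": 1, "linear": [0, -0.1, -0.5], "rotation": [0.004, 0.003, 0]}
    - {"claw": 1, "linear": [0, -0.1, -0.5], "rotation": [0.004, 0.003, 0]}
    - {"claw": 1, "linear": [0.5, 0, -0.1], "rotation": [0, 0, 0]}
    - {"claw": 1, "linear": [0.5, 0, 0], "rotation": [0, 0, 0]}
    - {"claw": 1, "linear": [0.35, 0, 0], "rotation": [0, 0, 0]}
    - {"claw": 1, "linear": [0, 0, 0], "rotation": [0, 0, 0]}

```text
time: 3.78
position: [0.6332, -0.1603, 0.042]
tool_rot: [-1.012, 1.318, 0.998]
ft_force: [-0.3, 0.0, 0.6]
grip_width: 0.009
```

```bash
python3 -c "
from h import *
need(1.30,.105,.0295,.034)
need(1.2,.105,.0295,.034)"
```

```text
t 3.78 tgt [ 0.6161 -0.1456  0.034 ] lin [0.31 0.82 0.38] rot [-0.001  0.001  0.007] yaw 1.298 F [-0.3  0.   0.6] pos [ 0.6332 -0.1603  0.042 ] j [-0.17  0.49  0.48  1.66 -0.26  1.04  1.69]
t 3.78 tgt [ 0.6052 -0.1451  0.034 ] lin [0.31 1.25 0.28] rot [0.062 0.001 0.007] yaw 1.298 F [-0.3  0.   0.6] pos [ 0.6332 -0.1603  0.042 ] j [-0.17  0.49  0.48  1.66 -0.26  1.04  1.69]
```

Emit:
play_rows:
  targets:
    - {"claw": 1, "linear": [0.3, 0, 0.3], "rotation": [0, 0, 0.003]}
    - {"claw": 1, "linear": [0.05, 0.2, 0.1], "rotation": [0, 0, 0.003]}
    - {"claw": 1, "linear": [0, 0.25, 0], "rotation": [0, 0, 0]}
    - {"claw": 1, "linear": [0, 0.2, 0], "rotation": [0, 0, 0]}
    - {"claw": 1, "linear": [0, 0.17, -0.05], "rotation": [0.025, 0, 0]}
    - {"claw": 1, "linear": [0, 0.17, -0.05], "rotation": [0.025, 0, 0]}
    - {"claw": 1, "linear": [0, 0.17, -0.05], "rotation": [0.025, 0, 0]}
    - {"claw": 1, "linear": [0, 0, 0], "rotation": [0, 0, 0]}

```text
time: 4.45
position: [0.6049, -0.1421, 0.0314]
tool_rot: [-0.915, 1.367, 0.915]
ft_force: [0.2, 0.8, -0.6]
grip_width: 0.002
```

```bash
python3 -c "
from h import *
need(1.15,.105,.0295,.034)
need(1.0,.105,.0295,.034)
cv2.imwrite('pics/s2.png',np.vstack([cv2.resize(get_image('top')[120:300,260:520],None,fx=2,fy=2),cv2.resize(get_image('scene')[150:270,250:510],None,fx=2,fy=2)]))"
```

```text
t 4.45 tgt [ 0.5998 -0.1444  0.034 ] lin [-0.11  0.15 -0.17] rot [0.018 0.002 0.001] yaw 1.178 F [ 0.2  0.8 -0.6] pos [ 0.6049 -0.1421  0.0314] j [-0.22  0.45  0.51  1.74 -0.26  1.01  1.56]
t 4.45 tgt [ 0.5838 -0.1408  0.034 ] lin [-0.11  0.8  -0.28] rot [0.113 0.002 0.001] yaw 1.178 F [ 0.2  0.8 -0.6] pos [ 0.6049 -0.1421  0.0314] j [-0.22  0.45  0.51  1.74 -0.26  1.01  1.56]
```

View pics/s2.png

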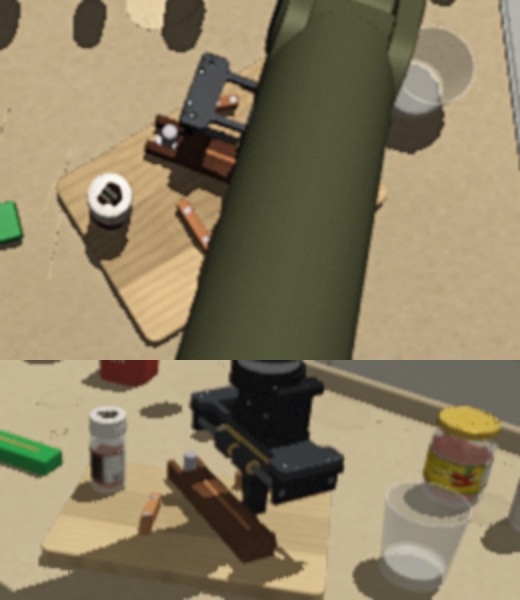

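Emit:
play_rows:
  targets:
    - {"claw": 1, "linear": [-0.05, 0.17, -0.08], "rotation": [0.027, 0, 0]}
    - {"claw": 1, "linear": [-0.05, 0.17, -0.08], "rotation": [0.027, 0, 0]}
    - {"claw": 1, "linear": [0, 0.17, -0.07], "rotation": [0.027, 0, 0]}
    - {"claw": 1, "linear": [0, 0.17, -0.06], "rotation": [0.027, 0, 0]}
    - {"claw": 1, "linear": [0, 0.17, -0.05], "rotation": [0.027, 0, 0]}
    - {"claw": 1, "linear": [0, 0.17, -0.05], "rotation": [0.027, 0, 0]}
    - {"claw": 1, "linear": [0, 0.17, -0.05], "rotation": [0.027, 0, 0]}
    - {"claw": 1, "linear": [0, 0, 0], "rotation": [0, 0, 0]}

```text
time: 5.22
position: [0.5779, -0.137, 0.0363]
tool_rot: [-0.691, 1.449, 0.682]
ft_force: [0.7, 0.4, 0.3]
grip_width: 0.002
```

```bash
python3 -c "
from h import *
need(.9,.105,.0295,.034)
need(.7,.105,.0295,.034)"
```

```text
t 5.22 tgt [ 0.5736 -0.1371  0.034 ] lin [ 0.09  0.13 -0.12] rot [-0.013  0.004  0.006] yaw 0.88 F [0.7 0.4 0.3] pos [ 0.5779 -0.137   0.0363] j [-0.29  0.4   0.58  1.82 -0.26  0.99  1.27]
t 5.22 tgt [ 0.5544 -0.1268  0.034 ] lin [ 0.08  0.98 -0.28] rot [0.115 0.005 0.006] yaw 0.88 F [0.7 0.4 0.3] pos [ 0.5779 -0.137   0.0363] j [-0.29  0.4   0.58  1.82 -0.26  0.99  1.27]
```

Emit:
play_rows:
  targets:
    - {"claw": 1, "linear": [0.03, 0.19, -0.06], "rotation": [0.018, 0.001, 0.001]}
    - {"claw": 1, "linear": [0.03, 0.19, -0.06], "rotation": [0.02, 0.001, 0.001]}
    - {"claw": 1, "linear": [0, 0.18, -0.06], "rotation": [0.023, 0.001, 0.001]}
    - {"claw": 1, "linear": [0, 0.18, -0.06], "rotation": [0.023, 0, 0]}
    - {"claw": 1, "linear": [0, 0.18, -0.05], "rotation": [0.023, 0, 0]}
    - {"claw": 1, "linear": [0, 0, 0], "rotation": [0, 0, 0]}

```text
time: 5.72
position: [0.5607, -0.1282, 0.0372]
tool_rot: [-0.568, 1.485, 0.553]
ft_force: [0.6, -0.0, -0.5]
grip_width: 0.006
```

```bash
python3 -c "
from h import *
need(.7,.105,.0295,.034)
need(.516,.105,.0295,.034)
cv2.imwrite('pics/s3.png',np.vstack([cv2.resize(get_image('top')[120:300,260:520],None,fx=2,fy=2),cv2.resize(get_image('scene')[150:270,250:510],None,fx=2,fy=2)]))"
```

```text
t 5.72 tgt [ 0.5544 -0.1268  0.034 ] lin [ 0.13  0.21 -0.15] rot [0.011 0.005 0.008] yaw 0.717 F [ 0.6 -0.  -0.5] pos [ 0.5607 -0.1282  0.0372] j [-0.35  0.36  0.62  1.87 -0.25  0.97  1.1 ]
t 5.72 tgt [ 0.539 -0.114  0.034] lin [ 0.11  1.   -0.28] rot [0.128 0.006 0.008] yaw 0.717 F [ 0.6 -0.  -0.5] pos [ 0.5607 -0.1282  0.0372] j [-0.35  0.36  0.62  1.87 -0.25  0.97  1.1 ]
```

View pics/s3.png

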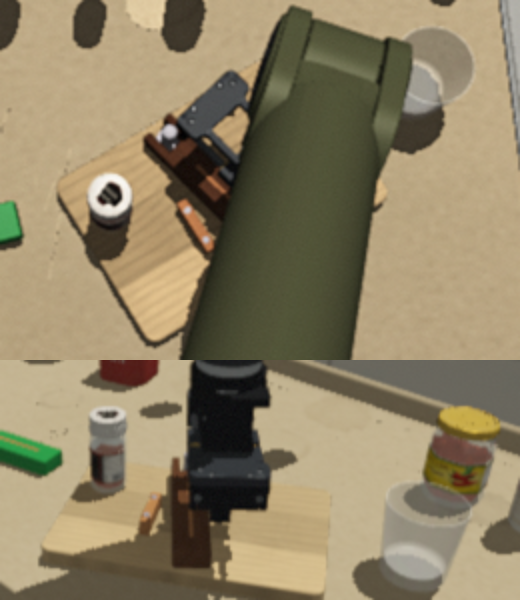

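The guide is following with its notch on the peg and is close to the stop. I'll finish in small steps, watching the force.

Emit:
play_rows:
  targets:
    - {"claw": 1, "linear": [0.05, 0.17, -0.06], "rotation": [0.024, 0.001, 0.002]}
    - {"claw": 1, "linear": [0.04, 0.17, -0.06], "rotation": [0.024, 0.001, 0.002]}
    - {"claw": 1, "linear": [0.02, 0.17, -0.06], "rotation": [0.024, 0.001, 0.002]}
    - {"claw": 1, "linear": [0, 0.15, -0.05], "rotation": [0.024, 0, 0]}
    - {"claw": 1, "linear": [0, 0, 0], "rotation": [0, 0, 0]}

```text
time: 6.23
position: [0.5515, -0.1223, 0.0367]
tool_rot: [-0.452, 1.512, 0.438]
ft_force: [0.5, -0.1, -0.2]
grip_width: 0.006
```

```bash
python3 -c "
from h import *
need(.516,.105,.0295,.034)"
```

```text
t 6.23 tgt [ 0.539 -0.114  0.034] lin [ 0.1   0.55 -0.25] rot [0.034 0.006 0.008] yaw 0.569 F [ 0.5 -0.1 -0.2] pos [ 0.5515 -0.1223  0.0367] j [-0.39  0.35  0.65  1.9  -0.25  0.96  0.94]
```

Emit:
play_rows:
  targets:
    - {"claw": 1, "linear": [0.04, 0.15, -0.07], "rotation": [0.012, 0.001, 0.002]}
    - {"claw": 1, "linear": [0.04, 0.15, -0.07], "rotation": [0.012, 0.001, 0.002]}
    - {"claw": 1, "linear": [0.02, 0.12, -0.06], "rotation": [0.01, 0.001, 0.002]}
    - {"claw": 1, "linear": [0, 0.08, 0], "rotation": [0, 0, 0]}

```text
time: 6.57
position: [0.5435, -0.1163, 0.0356]
tool_rot: [-0.407, 1.523, 0.399]
ft_force: [-0.2, -1.9, -0.0]
grip_width: 0.005
```

```bash
python3 -c "
from h import *
need(.516,.105,.0295,.034)"
```

```text
t 6.57 tgt [ 0.539 -0.114  0.034] lin [ 0.06  0.17 -0.11] rot [-0.001  0.005  0.005] yaw 0.515 F [-0.2 -1.9 -0. ] pos [ 0.5435 -0.1163  0.0356] j [-0.41  0.33  0.66  1.92 -0.25  0.96  0.88]
```

Emit:
play_rows:
  targets:
    - {"claw": 1, "linear": [0, 0.09, 0], "rotation": [0, 0, 0]}
    - {"claw": 1, "linear": [0, 0.09, 0], "rotation": [0, 0, 0]}
    - {"claw": 1, "linear": [0, 0.09, 0], "rotation": [0, 0, 0]}

```text
time: 6.82
position: [0.5421, -0.1155, 0.0363]
tool_rot: [-0.413, 1.519, 0.391]
ft_force: [3.7, -5.5, -1.8]
grip_width: 0.006
```

```bash
python3 -c "
from h import *
need(.516,.105,.0295,.034)"
```

```text
t 6.82 tgt [ 0.539 -0.114  0.034] lin [ 0.09  0.12 -0.08] rot [-0.001  0.006  0.011] yaw 0.514 F [ 3.7 -5.5 -1.8] pos [ 0.5421 -0.1155  0.0363] j [-0.42  0.32  0.66  1.93 -0.23  0.95  0.87]
```

Emit:
play_rows:
  targets:
    - {"claw": 1, "linear": [0, 0.15, 0], "rotation": [0, 0, 0]}
    - {"claw": 1, "linear": [0, 0.2, 0], "rotation": [0, 0, 0]}
    - {"claw": 1, "linear": [0, 0.2, 0], "rotation": [0, 0, 0]}

```text
time: 7.07
position: [0.5419, -0.1154, 0.0389]
tool_rot: [-0.426, 1.507, 0.37]
ft_force: [6.2, -9.4, -0.6]
grip_width: 0.004
```

```bash
python3 -c "
from h import *
need(.516,.105,.0295,.034)"
```

```text
t 7.07 tgt [ 0.539 -0.114  0.034] lin [ 0.19  0.11 -0.08] rot [-0.004  0.01   0.026] yaw 0.51 F [ 6.2 -9.4 -0.6] pos [ 0.5419 -0.1154  0.0389] j [-0.44  0.3   0.67  1.95 -0.21  0.93  0.84]
```

It has met firm resistance at 11 N and stopped moving. Backing off, then up and away to look.

Emit:
play_rows:
  targets:
    - {"claw": 1, "linear": [0, -0.3, 0], "rotation": [0, 0, 0]}
    - {"claw": 1, "linear": [0, -0.5, 0], "rotation": [0, 0, 0.005]}
    - {"claw": 1, "linear": [0, -0.3, 0], "rotation": [0, 0, 0.005]}
    - {"claw": 1, "linear": [-0.4, 0, 0], "rotation": [0, 0, 0.005]}
    - {"claw": 1, "linear": [-0.8, 0, 0], "rotation": [0, 0, 0]}
    - {"claw": 1, "linear": [-0.9, 0, 0], "rotation": [0, 0, 0]}
    - {"claw": 1, "linear": [-0.9, 0, 0], "rotation": [0, 0, 0]}
    - {"claw": 1, "linear": [-0.9, 0, 0], "rotation": [0, 0, 0]}
    - {"claw": 1, "linear": [-0.9, 0, 0], "rotation": [0, 0, 0]}
    - {"claw": 1, "linear": [-0.9, 0, 0], "rotation": [0, 0, 0]}

```text
time: 7.9
position: [0.5448, -0.1347, 0.1787]
tool_rot: [-0.397, 1.537, 0.407]
ft_force: [-0.0, 0.9, 0.5]
grip_width: 0.004
```

Emit:
play_rows:
  targets:
    - {"claw": 1, "linear": [-0.5, 0.3, 0.6], "rotation": [0, 0, 0]}
    - {"claw": 1, "linear": [-0.2, 0.6, 0.6], "rotation": [0, 0, 0]}
    - {"claw": 1, "linear": [0, 0.9, 0.2], "rotation": [0, 0, 0]}
    - {"claw": 1, "linear": [0, 0.9, 0.2], "rotation": [0, 0, 0]}
    - {"claw": 1, "linear": [0, 0.9, 0.2], "rotation": [0, 0, 0]}
    - {"claw": 1, "linear": [0, 0.9, 0.2], "rotation": [0, 0, 0]}
    - {"claw": 1, "linear": [0, 0.9, 0.2], "rotation": [0, 0, 0]}
    - {"claw": 1, "linear": [0, 0.9, 0.2], "rotation": [0, 0, 0]}
    - {"claw": 1, "linear": [0, 0.9, 0.2], "rotation": [0, 0, 0]}
    - {"claw": 1, "linear": [0, 0.9, 0.2], "rotation": [0, 0, 0]}

```text
time: 8.73
position: [0.5041, 0.0814, 0.2029]
tool_rot: [-0.386, 1.543, 0.406]
ft_force: [0.3, 0.2, 0.6]
grip_width: 0.003
```

Emit:
play_rows:
  targets:
    - {"claw": 1, "linear": [0, 0.9, 0.2], "rotation": [0, 0, 0]}
    - {"claw": 1, "linear": [0, 0.9, 0.2], "rotation": [0, 0, 0]}
    - {"claw": 1, "linear": [0, 0.9, 0.2], "rotation": [0, 0, 0]}
    - {"claw": 1, "linear": [0, 0.9, 0.2], "rotation": [0, 0, 0]}
    - {"claw": 1, "linear": [0, 0.9, 0.2], "rotation": [0, 0, 0]}
    - {"claw": 1, "linear": [0, 0, 0], "rotation": [0, 0, 0]}

```text
time: 9.23
position: [0.4622, 0.2043, 0.2026]
tool_rot: [-0.389, 1.555, 0.42]
ft_force: [-0.3, 1.0, 0.1]
grip_width: -0.001
```

```bash
python3 - <<'E'
from h import *
im=get_image('top')[125:300,280:505]
cv2.imwrite('pics/c1.png',cv2.resize(im,None,fx=3.5,fy=3.4286,interpolation=cv2.INTER_CUBIC))
E
```

```text
(no output)
```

View pics/c1.png

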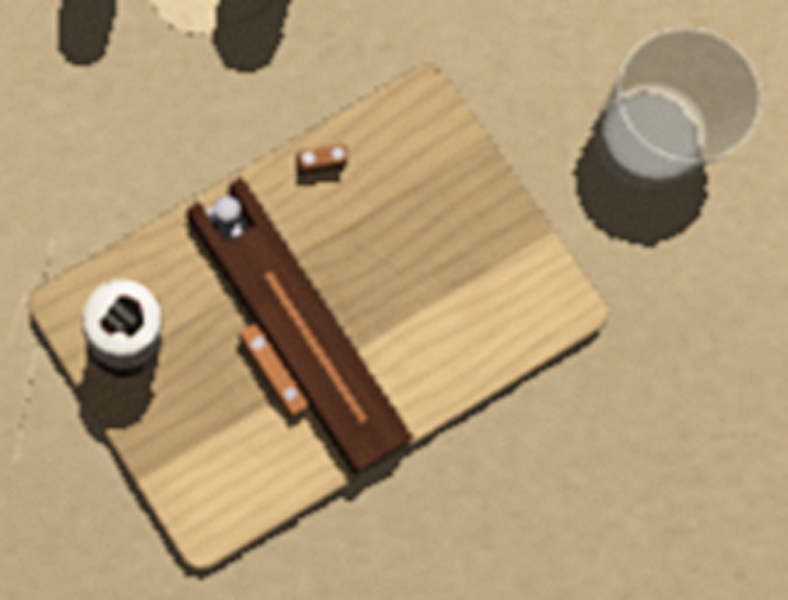

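```bash
python3 - <<'E'
from h import *
from scipy.optimize import least_squares
q=np.load('q.npy')
g=back('top',c2f([[240,180],[410,437],[356,472],[188,208]]),.045)[:,:2]
gm=np.array([[18,-20],[-172,-20],[-172,20],[18,20]])/1e3
s=least_squares(lambda p:(T(p,gm)-g).ravel(),[.6,-.05,.52]);p=s.x
th=q[2];c,n=np.cos(th),np.sin(th);d=(T(p,[0,0])[0]-T(q[:3],[.075,.02])[0])
print('rel',p[2]-th,'notch-peg in board mm',1e3*np.array([c*d[0]+n*d[1],-n*d[0]+c*d[1]]),(s.fun*1e3).round(1))
st=back('top',c2f([[253,325],[305,405]]),.041)[:,:2];v=st[0]-st[1];print('stop dir',np.arctan2(v[1],v[0]),'guide',p[2])
a,b=cv2.imread('pics/c0.png').astype(int),cv2.imread('pics/c1.png').astype(int)
D=abs(a-b).max(2);print('jar diff',D[270:440,75:165].max(),'tumbler diff',D[20:250,570:770].max())
E
```

```text
rel -0.01217189239279215 notch-peg in board mm [-1.15663404 -1.35607441] [ 3.1 -0.6 -1.6 -2.1 -1.6  0.3  0.1  2.4]
stop dir 0.5087887832943134 guide 0.5039790499070472
jar diff 29 tumbler diff 26
```

```bash
python3 -c "
from bench import *
print(close_job())"
```

```text
the job is handed in; nothing more can be done
None
```

I pushed the dark guide round its peg with the closed fingers until it met the longer stop block. I seated it there at about 11 N, backed the arm clear and handed the job in at about 9.3 s.

- **Straightness:** in the last picture the guide lies along the stop block. It measures 0.504 rad against 0.509 rad for the stop and 0.516 rad for the fitted board. That 0.012 rad difference from the board is within my corner-fit error of 2–3 mm.
- **Notch:** it is still round the peg, measured about 1–2 mm from the peg's axis, which is within the play.
- **Bystanders:** the jar and tumbler look unmoved between the first and last pictures. The largest pixel differences there were 29 and 26, which I took to be noise and did not check further.

No check failed. I did not measure separately that the bar is flat on the board; it only looks flat in the picture.

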